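Turn the etching press's star wheel to its mark

TASK

The bed of the small blue etching press is out for cleaning, and it only slides back in when the red spoke of the star wheel points straight up. With the fingertips, gently push one spoke after another to turn the wheel until the red spoke points straight up, then leave it standing there; push only, do not grip the spokes. Leave the jars, tape, tools and pencil pot where they are.

Things in the scene. Friction and masses are not known exactly. Their poses are not given: they have to be found in the camera images.
- star_wheel: upright star wheel without rim: six round steel spokes 60 degrees apart, 13 mm thick; level axle 160 mm above the table. Origin on the axle at the hub's centre, in the plane of the spokes; x along the axle, away from the press; z outwards along the red spoke. Turns freely either way, more than a full turn; stiff enough (0.35 N m friction) to stay where it is left. Hub 52 mm across, 34 mm thick
- red_knob (a point): centre of the red ball knob at the end of the red spoke, 125 mm out from the axle; axes as the wheel's. The other five spokes are bare steel with like knobs in black; all knobs 26 mm across, their outermost points 138 mm from the axle. A push of about 3 N near a knob turns the wheel
- press: fixed blue press; origin on the table straight below the wheel's hub; x along the axle, away from the press and the robot; z up. Base x = -230 to -50 mm, 200 mm wide; two side frames 110 mm wide, 225 mm high, at x = -85 and -205 mm, with black pressure knobs up to 262 mm high. 74 mm free between the plane of the spokes and the nearer frame
- ink_jar_black: black screw-top ink jar, 62 mm across, 62 mm high; origin at centre of its underside; not to be moved
- ink_jar_violet: violet screw-top ink jar with white cap, 62 mm across, 62 mm high; origin at centre of its underside; not to be moved
- tape_roll: roll of cream masking tape lying flat, 92 mm across, 25 mm high; origin at centre of its underside; not to be moved
- ink_spatula: ink spatula 200 mm long lying on the table; origin under its middle, handle towards its -x; not to be moved
- brayer: hand ink roller lying on the table, 160 mm long, black rubber roller 90 mm wide, wooden handle towards its -x; origin on the table below the middle; not to be moved
- pencil_pot: blue pot 72 mm across, 95 mm high, with pencils up to 165 mm high; origin at centre of its underside; not to be moved

How it is judged:
On the way, in this order (a step that is already met when the one before it is completed fails the run):
1. the fingers push a spoke while the red spoke still points downwards (contact force between the fingers and star_wheel above 0.2 N and height (world z) of red_knob below 0.16 m).
2. the red spoke has come up past level (height (world z) of red_knob above 0.18 m).
At the end, for the whole second after the job is handed in: the red spoke points straight up within 0.09 rad (5 degrees), the wheel is at rest, and every loose thing is within 20 mm of where it stood (angle between star_wheel's own z axis and vertical below 0.09 rad and height (world z) of red_knob above 0.27 m and angular speed of star_wheel below 0.05 rad/s and distance of each of ink_jar_black, ink_jar_violet, tape_roll, ink_spatula, brayer, pencil_pot from where it was at the start of the episode below 0.02 m); the robot touches nothing.
It fails at once if the wheel is pushed with the arm or the gripper's body instead of the fingers (over 20 N) (contact force between the arm and star_wheel above 20 N).
It fails at once if the wheel is struck, forced or gripped hard (over 35 N between fingers and wheel) (contact force between the fingers and star_wheel above 35 N).
It fails at once if a jar, the tape, a tool or the pencil pot is pushed or lifted (20 mm or more) (distance of any of ink_jar_black, ink_jar_violet, tape_roll, ink_spatula, brayer, pencil_pot from where it was at the start of the episode above 0.02 m).
It also fails if it takes over 72 s, if anything falls off the work surface, if the arm or the gripper's body presses on something with over 40 N, if the wrist force passes 120 N, or if a joint passes its speed limit or range.

ROBOT

A 6-joint arm with a two-finger parallel gripper is mounted at the origin on the work surface. World frame = base frame: x ahead of the robot, y to its left, z up, the work surface at z = 0. Lengths are in m, angles in rad, forces in N, time in s.
With the tool pointing down it reaches from about 0.35 to 0.775 m from the base axis. Payload 5.5 kg.
Tool frame: the origin (TCP) lies midway between the tips of the shut fingers; the grasp point (between the pads) lies grasp_offset behind it (grasp_offset is the distance from the TCP to the grasp point, in m); z points along the fingers, y is the line along which they close (so a half turn about z gives the same grasp; the last joint's range is limited). The gripper opens to 85 mm and grips with 20 to 120 N. Pads are 22 mm wide; open, the fingers measure 114 mm over their backs; the gripper's body (76 mm by 85 mm) begins 54 mm behind the grasp point. The pads swing forward as they close: fully open they stand 13 mm farther back than shut.
Start: joints at [1.134, 0.313, 0.046, 1.304, 0, 1.431], TCP at [0.168, 0.55, 0.231] pointing down, gripper open.
Joint ranges: [-2.76, 2.76], [-0.86, 1.69], [-1.03, 1.26], [-2.2, 2.34], [-1.47, 1.5], [-3.14, 3.14]. Speed limits (rad/s): [2.57, 2.57, 3.14, 3.14, 3.14, 3.14].

INTERFACE

Orientations are given as a unit quaternion [w, x, y, z].
In Python, from workcell import * gives the robot as it stands.
- The arm moves only by the tool step_arm, never from a script. Its argument "deltas" is a list of rows, each a list of 7 numbers: the shift along the world's x, y, z in mm, then the turn, a rotation vector about the world's x, y, z in degrees, then the gripper's target within -1 to 1 (fully open at 1, half-way at 0, shut at -1). A call has 1 to 5 rows; each row shifts and turns the commanded pose from where the row before left it; what a row does not reach is not made up. A row lasts 1/10 s, in which the tool goes at most 50 mm and 8.59 degrees, less where a joint would pass 70% of its speed; a pose out of reach is approached as far as the arm can. A call is refused whole if a number of a shift passes 50 or a number of a turn 8.59, either way. A call with a gripper value outside its range is refused whole. The fingers move at their own pace and stop on an object; "newtons" is the grip in N (left out, the last holds). Time passes only in rows, so rows that do not move let the fingers close. It gives the time, the measured TCP pose, the force, the opening and the grip force at its end, in the units of the state.
- get_state(): the state, without advancing time (a new reading comes with each control period).
- read_camera(name): name is "scene" or "top"; returns a dict with "image" (384x512x3 uint8, red, green, blue), "z_map" (384x512 float32, m along the optical axis (not along the pixel's ray), 0 where there is no reading), "K" (3x3 intrinsics, pixels), "world_from_camera" (4x4, takes a point from camera to world coordinates). Camera axes: x right, y down, z forward; pixel columns grow to the right and rows downward; lengths in m; the calibration is good to about 2 mm. A picture is of the moment at which its call begins.
- hand_in(): hands the job in; it is judged then, once.
The state is a dict: "clock": time; "joint_pos": joint angles; "qvel": joint speeds; "tau": joint torques, N m; "tcp_pos": TCP position; "orientation": TCP orientation; "wrist_force": force on the tool from outside, world axes, zero at the start; "ft_torque": the same for the moment, N m; "finger_gap": finger opening in m; "grip_force": force on a finger pad.
Only numpy, scipy, OpenCV 4.12 (cv2) and the standard library are available. Lean on these libraries where they do the work, as an engineer would, in place of code of your own. Each camera call takes 0.05 s, during which the arm holds its last target. There are 200 camera calls.

## Working session

There is one attempt and no reset: what is moved stays moved. The work goes in short steps, Python scripts to look and compute and a tool call to move; the robot and the scene stay as the last step left them, time stands still between calls to the robot, and variables do not carry over. Pictures are saved under pics/ and viewed, at most 10 in all, crops included, and the job is handed in when it is done.

Besides the shell and the picture viewer there is one more tool, called as name(argument=value, ...) on one line, values as JSON. step_arm: Moves the arm, as the interface text tells. Its arguments: {"type":"object","properties":{"deltas":{"type":"array","items":{"type":"array","items":{"type":"number"}}},"newtons":{"type":"number"}},"required":["deltas"]}

```bash
mkdir -p pics; cat > h.py <<'E'
from workcell import *
import numpy as np, cv2
def snap(name,fn):
    c=read_camera(name); np.savez('last_%s.npz'%name,**c)
    cv2.imwrite('pics/'+fn,cv2.cvtColor(c['image'],cv2.COLOR_RGB2BGR)); return c
def cloud(c):
    z=c['z_map'];v,u=np.mgrid[:z.shape[0],:z.shape[1]];K=c['K']
    P=np.stack([(u-K[0,2])/K[0,0]*z,(v-K[1,2])/K[1,1]*z,z],-1)
    T=c['world_from_camera'];W=P@T[:3,:3].T+T[:3,3];W[z==0]=np.nan;return W
E
python3 - <<'E'
from h import *
for n in('scene','top'):
    c=snap(n,n+'0.png');print(c['world_from_camera'].round(3).tolist())
print(get_state())
E
```

```text
[[-0.474, 0.574, -0.668, 1.331], [0.881, 0.294, -0.372, 0.364], [-0.017, -0.764, -0.645, 0.84], [0.0, 0.0, 0.0, 1.0]]
[[-0.021, -0.991, 0.131, 0.422], [-1.0, 0.024, 0.02, -0.025], [-0.023, -0.131, -0.991, 1.641], [0.0, 0.0, 0.0, 1.0]]
{'clock': 0.1, 'joint_pos': array([1.13441029e+00, 3.13946069e-01, 4.50667172e-02, 1.30357490e+00,
       1.93047334e-05, 1.43121659e+00]), 'qvel': array([-0.00131813, -0.00215248,  0.00345606,  0.00155553,  0.00177138,
       -0.00034775]), 'tau': array([ 2.94290170e-03, -4.81727314e+01,  2.99242920e+01,  1.28238936e-02,
       -3.89845195e-05, -3.32639239e-06]), 'tcp_pos': array([0.16796672, 0.54944329, 0.23047563]), 'orientation': array([-2.44696309e-04,  1.47858981e-01,  9.89008106e-01, -7.92085138e-04]), 'wrist_force': array([0.11542611, 0.01022226, 0.3124574 ]), 'ft_torque': array([0.02924642, 0.07417062, 0.00434131]), 'grip_force': 0.0, 'finger_gap': 0.08515126656600357}
```

View pics/scene0.png

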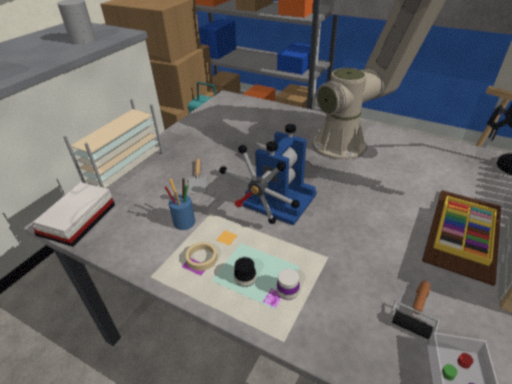

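View pics/top0.png

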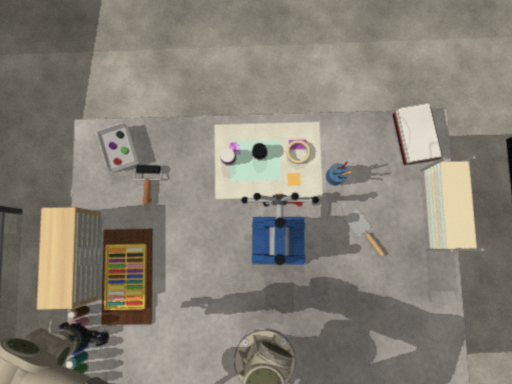

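Scene view: wheel hub near (258,187), red knob low and to the left at (240,203), which is the −y side. The jars, tape and pot stand in front of the wheel (+x). Next I'll measure the wheel.

```bash
python3 - <<'E'
from h import *
for n in('scene','top'):
    c=dict(np.load('last_%s.npz'%n));W=cloud(c);I=c['image'].astype(int)
    r=(I[...,0]>120)&(I[...,1]<60)&(I[...,2]<60)
    m=r&(W[...,2]>.02)
    print(n,'red',m.sum(),[(u,v,W[v,u].round(3).tolist()) for v,u in np.argwhere(m)][:40])
    blue=(I[...,2]>90)&(I[...,0]<70)&(W[...,2]>.02)&(abs(W[...,1])<.3)&(W[...,0]>.2)&(W[...,0]<.7)
    print('blue pct',np.nanpercentile(W[blue],[1,50,99],axis=0).round(3))
c=dict(np.load('last_top.npz'));W=cloud(c)
for u,v in[(258,196),(268,197),(293,197),(316,200),(245,200),(228,156),(259,151),(299,152),(335,174),(280,260),(280,223),(280,203)]:print(u,v,W[v,u].round(3))
c=dict(np.load('last_scene.npz'));W=cloud(c)
for u,v in[(242,149),(271,146),(223,171),(240,203),(295,204),(258,187),(291,129),(279,130)]:print(u,v,W[v,u].round(3))
I=cv2.imread('pics/scene0.png')[110:240,190:340];cv2.imwrite('pics/crop.png',cv2.resize(I,None,fx=5,fy=4.6,interpolation=3))
E
```

```text
scene red 54 [(np.int64(303), np.int64(13), [-1.108, -0.658, 0.206]), (np.int64(449), np.int64(202), [0.224, 0.457, 0.03]), (np.int64(450), np.int64(202), [0.223, 0.46, 0.03]), (np.int64(451), np.int64(202), [0.222, 0.463, 0.03]), (np.int64(450), np.int64(203), [0.221, 0.461, 0.025]), (np.int64(451), np.int64(203), [0.226, 0.464, 0.029]), (np.int64(452), np.int64(203), [0.225, 0.467, 0.03]), (np.int64(453), np.int64(203), [0.225, 0.469, 0.031]), (np.int64(454), np.int64(203), [0.221, 0.472, 0.029]), (np.int64(455), np.int64(203), [0.22, 0.475, 0.029]), (np.int64(456), np.int64(203), [0.219, 0.478, 0.03]), (np.int64(241), np.int64(204), [0.584, -0.131, 0.066]), (np.int64(453), np.int64(204), [0.225, 0.47, 0.027]), (np.int64(454), np.int64(204), [0.225, 0.473, 0.028]), (np.int64(455), np.int64(204), [0.228, 0.476, 0.031]), (np.int64(456), np.int64(204), [0.226, 0.479, 0.031]), (np.int64(457), np.int64(204), [0.22, 0.482, 0.028]), (np.int64(458), np.int64(204), [0.22, 0.485, 0.029]), (np.int64(456), np.int64(205), [0.225, 0.48, 0.026]), (np.int64(457), np.int64(205), [0.222, 0.483, 0.02
[... 3392 characters left out ...]
141, 0.069])]
blue pct [[ 0.358 -0.28   0.02 ]
 [ 0.438 -0.044  0.051]
 [ 0.684  0.035  0.228]]
258 196 [0.584 0.007 0.27 ]
268 197 [ 0.586 -0.026  0.219]
293 197 [ 0.577 -0.107  0.281]
316 200 [ 0.575 -0.192  0.187]
245 200 [0.585 0.056 0.155]
228 156 [0.766 0.123 0.06 ]
259 151 [0.782 0.004 0.063]
299 152 [ 0.788 -0.153 -0.   ]
335 174 [ 0.679 -0.274  0.105]
280 260 [ 0.376 -0.06   0.264]
280 223 [ 0.495 -0.063  0.262]
280 203 [ 0.568 -0.067  0.186]
242 149 [ 0.591 -0.109  0.283]
271 146 [ 0.511 -0.059  0.263]
223 171 [ 0.591 -0.182  0.184]
240 203 [ 0.584 -0.134  0.069]
295 204 [0.597 0.061 0.152]
258 187 [ 0.6   -0.057  0.174]
291 129 [ 0.391 -0.051  0.26 ]
279 130 [ 0.003 -0.281  0.001]
```

View pics/crop.png

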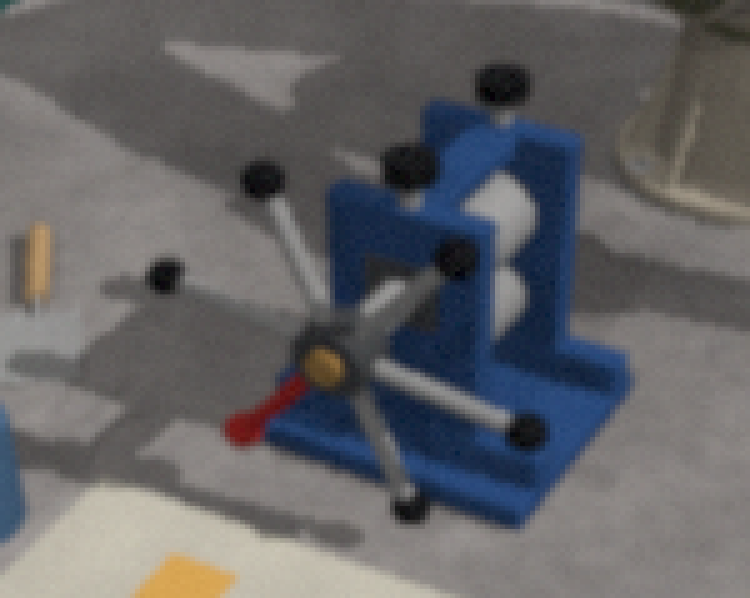

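step_arm(deltas=[[0,0,40,0,0,8.5,-1],[0,0,45,0,0,8.5,-1],[20,-40,45,0,0,0,-1],[25,-40,0,0,0,0,-1],[25,-40,0,0,0,0,-1]], newtons=20)

```text
clock: 0.6
tcp_pos: [0.2345, 0.4379, 0.3527]
orientation: [0.001, -0.001, 1.0, 0.001]
wrist_force: [1.1, 0.3, -0.1]
finger_gap: 0.0119
grip_force: 0.0
```

step_arm(deltas=[[25,-45,0,0,0,0,-1],[25,-45,0,0,0,0,-1],[25,-45,0,0,0,0,-1],[25,-45,0,0,0,0,-1],[25,-45,0,0,0,0,-1]])

```text
clock: 1.1
tcp_pos: [0.3556, 0.218, 0.3516]
orientation: [-0.0, -0.0, 1.0, 0.0]
wrist_force: [1.4, 0.4, 0.5]
finger_gap: 0.0001
grip_force: 0.0
```

step_arm(deltas=[[25,-45,0,0,0,0,-1],[25,-45,0,0,0,0,-1],[25,-45,0,0,0,0,-1],[25,-45,0,0,0,0,-1],[25,-45,0,0,0,0,-1]])

```text
clock: 1.6
tcp_pos: [0.4772, -0.0008, 0.3516]
orientation: [-0.0, 0.0, 1.0, 0.0]
wrist_force: [0.8, 0.7, 0.1]
finger_gap: 0.0003
grip_force: 0.0
```

```bash
python3 - <<'E'
from h import *
import workcell
s=get_state();print(s['clock'],s['tcp_pos'],s['orientation'],s['finger_gap'],[n for n in dir(workcell) if 'off' in n.lower()],getattr(workcell,'grasp_offset',None))
E
```

```text
1.6 [ 0.47718367 -0.00076196  0.3515997 ] [-7.93518162e-05  2.56783752e-04  9.99999951e-01  1.62308597e-04] 0.0002902573509343823 ['grasp_offset'] 0.0187
```

step_arm(deltas=[[24,-40,0,0,0,0,-1],[24,-40,0,0,0,0,-1],[24,-40,0,0,0,0,-1],[15,-20,0,0,0,0,-1],[0,0,0,0,0,0,-1]])

```text
clock: 2.1
tcp_pos: [0.565, -0.1419, 0.3494]
orientation: [-0.001, 0.002, 1.0, 0.0]
wrist_force: [0.4, 0.2, 0.4]
finger_gap: 0.0
grip_force: 0.0
```

step_arm(deltas=[[0,0,0,0,0,0,-1],[0,0,0,0,0,0,-1]])

```text
clock: 2.3
tcp_pos: [0.5632, -0.1378, 0.3518]
orientation: [-0.0, -0.0, 1.0, 0.0]
wrist_force: [0.1, -0.2, 0.7]
finger_gap: 0.0002
grip_force: 0.0
```

step_arm(deltas=[[14,-17,0,0,0,0,-1],[0,0,-30,0,0,0,-1],[0,0,-40,0,0,0,-1],[0,0,-30,0,0,0,-1],[0,0,0,0,0,0,-1]])

```text
clock: 2.8
tcp_pos: [0.5748, -0.1533, 0.2478]
orientation: [-0.004, -0.001, 1.0, 0.002]
wrist_force: [-0.1, 1.1, -0.3]
finger_gap: -0.0
grip_force: 0.0
```

```bash
python3 - <<'E'
from h import *
s=get_state();print(s['clock'],s['tcp_pos'])
c=snap('scene','s1.png')
I=cv2.imread('pics/s1.png')[80:240,160:340];cv2.imwrite('pics/s1c.png',cv2.resize(I,None,fx=4,fy=3.7,interpolation=3))
E
```

```text
2.8 [ 0.57475371 -0.15325148  0.24780524]
```

View pics/s1c.png

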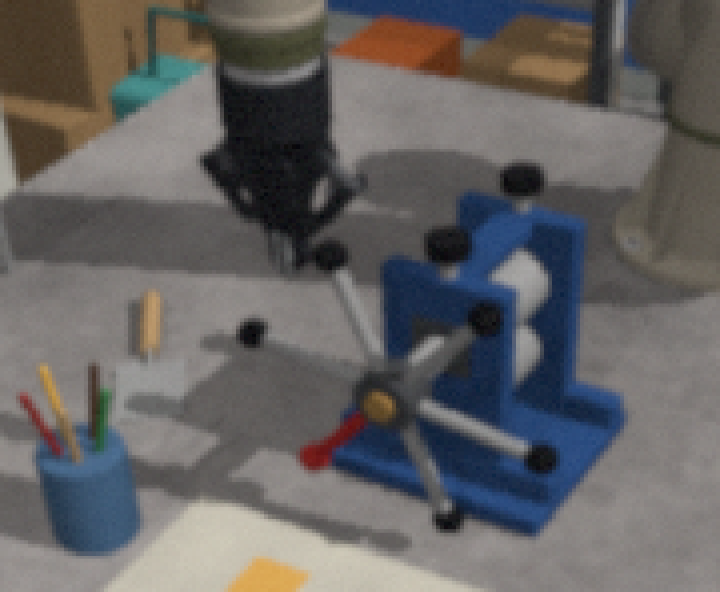

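step_arm(deltas=[[0,-5,40,0,0,0,-1],[0,0,20,0,0,8.5,-1],[0,0,0,0,0,8.5,-1],[0,0,0,0,0,8.5,-1],[0,0,0,0,0,8.5,-1]])

```text
clock: 3.35
tcp_pos: [0.5786, -0.1604, 0.3156]
orientation: [0.002, -0.296, 0.955, -0.002]
wrist_force: [-0.6, 0.6, 0.4]
finger_gap: 0.0001
grip_force: 0.0
```

step_arm(deltas=[[0,0,0,0,0,8.5,-1],[0,0,0,0,0,8.5,-1],[0,0,0,0,0,8.5,-1],[0,0,0,0,0,8.5,-1],[0,0,0,0,0,8.5,-1]])

```text
clock: 3.85
tcp_pos: [0.5784, -0.1603, 0.3153]
orientation: [0.001, -0.622, 0.783, -0.002]
wrist_force: [0.8, -0.2, 0.4]
finger_gap: -0.0002
grip_force: 0.0
```

step_arm(deltas=[[0,0,0,0,0,8,-1],[0,0,0,0,0,0,-1],[0,0,0,0,0,0,-1]])

```text
clock: 4.15
tcp_pos: [0.5783, -0.1605, 0.3141]
orientation: [0.001, -0.671, 0.741, -0.001]
wrist_force: [-1.0, 0.2, 0.1]
finger_gap: -0.0001
grip_force: 0.0
```

```bash
python3 - <<'E'
from h import *
from scipy.spatial.transform import Rotation as R
s=get_state();print(s['tcp_pos'],s['joint_pos'].round(3),R.from_quat(np.roll(s['orientation'],-1)).as_matrix().round(3))
E
```

```text
[ 0.57826119 -0.16048973  0.31406799] [-0.404  0.358  0.31   1.52   0.    -1.876] [[-0.099 -0.995  0.003]
 [-0.995  0.099 -0.001]
 [ 0.001 -0.003 -1.   ]]
```

step_arm(deltas=[[0,0,-30,0,0,6,-1],[0,0,-36,0,0,0,-1],[0,8,0,0,0,0,-1],[0,8,0,0,0,0,-1],[0,5,0,0,0,0,-1]])

```text
clock: 4.65
tcp_pos: [0.5788, -0.139, 0.2484]
orientation: [-0.001, 0.71, -0.704, 0.001]
wrist_force: [0.3, -0.1, -0.1]
finger_gap: 0.0006
grip_force: 0.0
```

step_arm(deltas=[[0,5,0,0,0,0,-1],[0,5,0,0,0,0,-1],[0,5,0,0,0,0,-1],[0,5,0,0,0,0,-1],[0,5,0,0,0,0,-1]])

```text
clock: 5.15
tcp_pos: [0.5781, -0.1145, 0.2462]
orientation: [-0.0, 0.71, -0.704, 0.0]
wrist_force: [1.5, -4.5, 2.8]
finger_gap: 0.0002
grip_force: 0.0
```

step_arm(deltas=[[0,6,0,0,0,0,-1],[0,6,0,0,0,0,-1],[0,6,0,0,0,0,-1],[0,6,0,0,0,0,-1],[0,6,0,0,0,0,-1]])

```text
clock: 5.65
tcp_pos: [0.5776, -0.084, 0.2455]
orientation: [0.0, 0.71, -0.704, -0.0]
wrist_force: [1.3, -2.0, 1.3]
finger_gap: -0.0
grip_force: 0.0
```

step_arm(deltas=[[0,7,0,0,0,0,-1],[0,7,0,0,0,0,-1],[0,7,0,0,0,0,-1],[0,7,0,0,0,0,-1],[0,7,0,0,0,0,-1]])

```text
clock: 6.15
tcp_pos: [0.5769, -0.0493, 0.2452]
orientation: [0.001, 0.71, -0.704, -0.001]
wrist_force: [-0.8, -3.6, -0.2]
finger_gap: 0.0
grip_force: 2.0
```

step_arm(deltas=[[0,7,0,0,0,0,-1],[0,7,0,0,0,0,-1],[0,7,0,0,0,0,-1],[0,7,0,0,0,0,-1],[0,7,0,0,0,0,-1]])

```text
clock: 6.65
tcp_pos: [0.5778, -0.0141, 0.246]
orientation: [-0.0, 0.71, -0.704, 0.0]
wrist_force: [-1.7, -3.9, 0.4]
finger_gap: 0.0001
grip_force: 1.7
```

step_arm(deltas=[[0,-10,0,0,0,0,-1],[0,0,30,0,0,0,-1],[0,0,40,0,0,0,-1],[0,-40,0,0,0,0,-1],[0,-40,0,0,0,0,-1]])

```text
clock: 7.15
tcp_pos: [0.5791, -0.1046, 0.3179]
orientation: [-0.002, 0.711, -0.703, 0.002]
wrist_force: [0.4, -0.2, -0.5]
finger_gap: -0.0002
grip_force: 0.0
```

```bash
cat >> h.py <<'E'
def wheel(n):
    c=read_camera(n);W=cloud(c);I=c['image'].astype(int);out=[]
    r=(I[...,0]>90)&(I[...,1]<60)&(I[...,2]<60)&(abs(W[...,0]-.58)<.03)&(abs(W[...,1]+.062)<.16)&(W[...,2]>.015)
    q=W[r]; d=q[:,1:]-[-.062,.16]; rr=np.hypot(*d.T); a=np.degrees(np.arctan2(-d[:,0],d[:,1]))
    k=rr>.06; print(n,'red angle toward -y',k.sum(),np.median(a[k]).round(1),'tip mean',q[rr>.11].mean(0).round(3) if (rr>.11).any() else '')
E
python3 - <<'E'
from h import *
s=get_state();print(s['clock'],s['tcp_pos']);wheel('scene');wheel('top')
E
```

```text
7.15 [ 0.57913893 -0.10462878  0.3179223 ]
scene red angle toward -y 91 77.9 tip mean [ 0.586 -0.184  0.185]
top red angle toward -y 0 nan tip mean
  return _methods._mean(a, axis=axis, dtype=dtype,
  ret = ret.dtype.type(ret / rcount)
```

step_arm(deltas=[[0,-40,0,0,0,0,-1],[0,-11,0,0,0,0,-1],[0,0,-35,0,0,0,-1],[0,0,-37,0,0,0,-1],[0,8,0,0,0,0,-1]])

```text
clock: 7.75
tcp_pos: [0.5748, -0.1465, 0.2382]
orientation: [0.002, 0.71, -0.704, -0.005]
wrist_force: [-0.7, 0.1, -0.7]
finger_gap: -0.0003
grip_force: 0.0
```

step_arm(deltas=[[0,8,0,0,0,0,-1],[0,5,0,0,0,0,-1],[0,5,0,0,0,0,-1],[0,5,0,0,0,0,-1],[0,5,0,0,0,0,-1]])

```text
clock: 8.25
tcp_pos: [0.5792, -0.12, 0.2457]
orientation: [-0.001, 0.71, -0.704, 0.002]
wrist_force: [1.8, -3.6, 4.1]
finger_gap: -0.0001
grip_force: 0.0
```

step_arm(deltas=[[0,7,0,0,0,0,-1],[0,7,0,0,0,0,-1],[0,7,0,0,0,0,-1],[0,7,0,0,0,0,-1],[0,7,0,0,0,0,-1]])

```text
clock: 8.75
tcp_pos: [0.5774, -0.0839, 0.2433]
orientation: [0.0, 0.71, -0.704, -0.001]
wrist_force: [1.4, -3.0, 0.7]
finger_gap: 0.0
grip_force: 0.0
```

step_arm(deltas=[[0,7,0,0,0,0,-1],[0,7,0,0,0,0,-1],[0,7,0,0,0,0,-1],[0,7,0,0,0,0,-1],[0,7,0,0,0,0,-1]])

```text
clock: 9.25
tcp_pos: [0.577, -0.0494, 0.2433]
orientation: [0.001, 0.71, -0.704, -0.001]
wrist_force: [-0.6, -5.1, -0.5]
finger_gap: 0.0001
grip_force: 2.0
```

step_arm(deltas=[[0,7,0,0,0,0,-1],[0,7,0,0,0,0,-1],[0,7,0,0,0,0,-1],[0,7,0,0,0,0,-1],[0,6,0,0,0,0,-1]])

```text
clock: 9.75
tcp_pos: [0.5778, -0.015, 0.244]
orientation: [-0.0, 0.71, -0.704, 0.0]
wrist_force: [-0.9, -3.9, -0.9]
finger_gap: 0.0
grip_force: 1.7
```

step_arm(deltas=[[0,-10,0,0,0,0,-1],[0,0,35,0,0,0,-1],[0,0,40,0,0,0,-1],[0,-40,0,0,0,0,-1],[0,-40,0,0,0,0,-1]])

```text
clock: 10.25
tcp_pos: [0.5792, -0.1056, 0.321]
orientation: [-0.002, 0.711, -0.703, 0.002]
wrist_force: [0.7, 0.7, 0.0]
finger_gap: 0.0
grip_force: 0.0
```

step_arm(deltas=[[0,-40,0,0,0,0,-1],[0,-10,0,0,0,0,-1],[0,0,-35,0,0,0,-1],[0,0,-37,0,0,0,-1],[0,0,0,0,0,0,-1]])

```text
clock: 10.75
tcp_pos: [0.5747, -0.1541, 0.2411]
orientation: [0.001, 0.71, -0.704, -0.005]
wrist_force: [-1.0, 0.6, -0.0]
finger_gap: 0.0
grip_force: 0.0
```

```bash
python3 - 2>/dev/null <<'E'
from h import *
s=get_state();print(s['clock'],s['tcp_pos']);wheel('scene');wheel('top')
E
```

```text
10.75 [ 0.5746622  -0.1541243   0.24113847]
scene red angle toward -y 128 20.7 tip mean [ 0.587 -0.107  0.281]
top red angle toward -y 31 19.2 tip mean [ 0.581 -0.104  0.282]
```

step_arm(deltas=[[0,8,0,0,0,0,-1],[0,8,0,0,0,0,-1],[0,5,0,0,0,0,-1],[0,5,0,0,0,0,-1],[0,5,0,0,0,0,-1]])

```text
clock: 11.35
tcp_pos: [0.5788, -0.1251, 0.2483]
orientation: [-0.0, 0.71, -0.704, 0.002]
wrist_force: [1.1, -3.4, 3.9]
finger_gap: -0.0002
grip_force: 2.1
```

step_arm(deltas=[[0,6,0,0,0,0,-1],[0,6,0,0,0,0,-1],[0,6,0,0,0,0,-1],[0,5,0,0,0,0,-1],[0,4,0,0,0,0,-1]])

```text
clock: 11.85
tcp_pos: [0.5776, -0.097, 0.2466]
orientation: [0.0, 0.71, -0.704, -0.0]
wrist_force: [1.0, -3.2, 3.3]
finger_gap: 0.0002
grip_force: 0.0
```

```bash
python3 - 2>/dev/null <<'E'
from h import *
s=get_state();print(s['clock'],s['tcp_pos']);wheel('scene');wheel('top')
E
```

```text
11.85 [ 0.57763772 -0.09703987  0.24660104]
scene red angle toward -y 134 3.0 tip mean [ 0.589 -0.068  0.29 ]
top red angle toward -y 0 nan tip mean
```

step_arm(deltas=[[0,3,0,0,0,0,-1],[0,2,0,0,0,0,-1],[0,0,0,0,0,0,-1],[0,-15,0,0,0,0,-1],[0,-40,0,0,0,0,-1]])

```text
clock: 12.45
tcp_pos: [0.5776, -0.1458, 0.2466]
orientation: [-0.0, 0.712, -0.702, -0.001]
wrist_force: [1.3, -0.1, -0.1]
finger_gap: 0.0001
grip_force: 0.0
```

step_arm(deltas=[[0,0,40,0,0,0,-1],[0,0,50,0,0,0,-1],[0,-50,0,0,0,0,-1],[0,-50,0,0,0,0,-1],[0,-50,0,0,0,0,-1]])

```text
clock: 12.95
tcp_pos: [0.5776, -0.2996, 0.3371]
orientation: [-0.0, 0.711, -0.704, 0.0]
wrist_force: [0.9, 0.9, -0.7]
finger_gap: 0.0001
grip_force: 0.0
```

```bash
python3 - 2>/dev/null <<'E'
from h import *
s=get_state();print(s['clock'],s['tcp_pos']);wheel('scene');wheel('top')
c=snap('scene','s2.png');x0,y0=200,100
I=cv2.resize(cv2.imread('pics/s2.png')[100:240,200:330],None,fx=5,fy=4.2,interpolation=3)
K=c['K'];Ti=np.linalg.inv(c['world_from_camera'])
for r in range(0,151,25):   # predicted vertical line through hub, marked on left offset-free
    p=Ti@[.579,-.062,.16+r/1000,1];u,v=(K@p[:3])[:2]/p[2];print(r,u.round(1),v.round(1),((u-200+.5)*5).round(),((v-100+.5)*4.2).round())
cv2.imwrite('pics/s2c.png',I)
t=snap('top','t2.png');cv2.imwrite('pics/t2c.png',cv2.resize(cv2.imread('pics/t2.png')[180:275,230:330],None,fx=6,fy=6,interpolation=3))
K=t['K'];Ti=np.linalg.inv(t['world_from_camera'])
for q in [(.579,-.062,.285),(.579,-.062,.16),(.579,-.170,.2225),(.579,.046,.2225)]:
    p=Ti@[*q,1];u,v=(K@p[:3])[:2]/p[2];print(q,u.round(1),v.round(1),(u-230+.5)*6,(v-180+.5)*6)
E
```

```text
12.95 [ 0.57760976 -0.29955026  0.33711515]
scene red angle toward -y 136 0.6 tip mean [ 0.589 -0.063  0.29 ]
top red angle toward -y 37 1.1 tip mean [ 0.58  -0.065  0.292]
0 259.9 186.2 302.0 364.0
25 259.7 179.5 301.0 336.0
50 259.5 172.6 300.0 307.0
75 259.3 165.5 299.0 277.0
100 259.1 158.1 298.0 246.0
125 258.9 150.6 297.0 214.0
150 258.7 142.7 296.0 182.0
(0.579, -0.062, 0.285) 279.1 196.6 297.75893762584155 102.5412612102291
(0.579, -0.062, 0.16) 278.3 200.7 292.6115098649402 127.12973021487579
(0.579, -0.17, 0.2225) 310.7 198.0 487.2972028099492 110.86789740642132
(0.579, 0.046, 0.2225) 246.7 199.5 103.42942410652836 119.85796863078303
```

View pics/s2c.png

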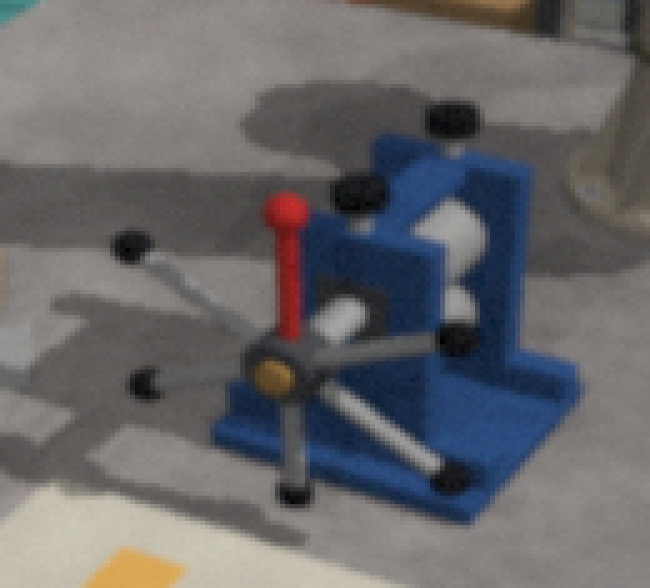

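View pics/t2c.png

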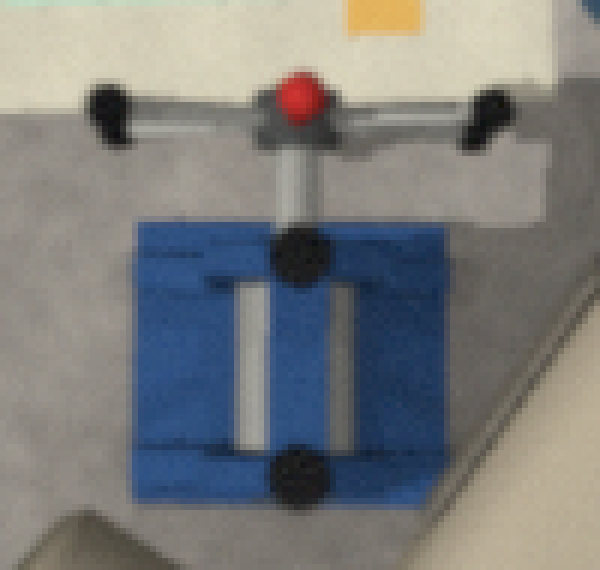

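The scene crop shows the red knob at (287,214) and the opposite knob at (295,493). That slope matches a true vertical to within about 1°, and the top crop, with the red knob at (301,98), agrees. The gripper is clear of everything, so I'm handing in.

```bash
python3 -c "
from workcell import *
print(hand_in())"
```

```text
the job is handed in; nothing more can be done
None
```

I turned the wheel with three fingertip pushes until the red spoke stood straight up, within about 1° by both cameras, then moved the arm clear and handed in at about 13 s; the hand-in gave no verdict.

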